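Draw out the specimen plate and clip it to the stage

ROBOT

A 7-joint arm with a two-finger parallel gripper is mounted at the origin on the work surface. World frame = base frame: x ahead of the robot, y to its left, z up, the work surface at z = 0. Lengths are in mm, angles in rad, forces in N, time in s.
With the tool pointing down it reaches from about 425 to 1025 mm from the base axis. Payload 9.4 kg.
Tool frame: the origin (TCP) lies midway between the tips of the shut fingers; the grasp point (between the pads) lies 19 mm behind it; z points along the fingers, y is the line along which they close (so a half turn about z gives the same grasp; the last joint's range is limited). The gripper opens to 93 mm and grips with 3 to 60 N. Pads are 15 mm wide; open, the fingers measure 128 mm over their backs; the gripper's body (75 mm by 188 mm) begins 65 mm behind the grasp point.
Start: joints at [1.177, 0.599, -0.003, 1.599, 0.002, 0.943, -0.08], TCP at [225.846, -688.925, 187.418] pointing down, gripper open.
Joint ranges: [-2.57, 2.57], [-0.35, 1.97], [-1.29, 1.29], [0.11, 2.56], [-1.05, 4.19], [0.11, 1.86], [-2.63, 2.63]. Speed limits (rad/s): [2.22, 2.22, 3.01, 3.01, 3.14, 3.14, 3.14].

INTERFACE

Orientations are given as a 3x3 rotation matrix whose columns are the frame's x, y, z axes.
In Python, from rig import arm, cams, job_done, spotter gives the robot as it stands.
- The arm moves only by the tool arm_command, never from a script. Its argument "motion" is a list of rows, each a list of 3 entries, a list of its own where there are three numbers: the turn, a rotation vector about the world's x, y, z as a fraction of full scale, then the shift along the world's x, y, z as a fraction of full scale, then the gripper's target within -1 to 1 (shut at 1, half-way at 0, fully open at -1). In form: [[[rx, ry, rz], [x, y, z], claw], ...]. A call has 1 to 5 rows; each row is the pose to reach, as a shift and turn from the pose commanded when the call began; what a row does not reach only later rows make up. Full scale, the value 1, is 0.25 m for a shift and 45 degrees for a turn. A row lasts 1/10 s, in which the tool goes at most 50 mm and 8.59 degrees, less where a joint would pass 70% of its speed; a pose out of reach is approached as far as the arm can. A call with a number of a shift or a turn outside -1 to 1 is refused whole. A call with a gripper value outside its range is refused whole. The fingers move at their own pace and stop on an object; "newtons" is the grip in N (left out, the last holds). Time passes only in rows, so rows that repeat a pose let the fingers close. It gives the time, the measured TCP pose, the force, the opening and the grip force at its end, in the units of the state.
- arm.sense(): the state, without advancing time (a new reading comes with each control period).
- cams.camera(name): name is "scene" or "side" or "wrist"; returns a dict with "image" (384x512x3 uint8, blue, green, red), "range_z" (384x512 float32, mm along the optical axis (not along the pixel's ray), 0 where there is no reading), "K" (3x3 intrinsics, pixels), "pose" (4x4, takes a point from camera to world coordinates). Camera axes: x right, y up, looking along -z (the intrinsics and any distortion apply to the point x, -y, -z); pixel columns grow to the right and rows downward; lengths in mm; the calibration is good to about 2 mm. A picture is of the moment at which its call begins.
- job_done(): hands the job in; it is judged then, once.
Trained networks look in the newest picture that a camera, given by its name, has taken for a name from the list of things; names that differ only in an ending like _2 or _b are one class to them, and where a whole thing is asked for, a point or a joint stands for the part that bears it (a point fixed in the world has none). Each returns a list of dicts, best first, with "conf" (0 to 1); they miss things now and then, are a little off and sometimes report something else, mostly with a low value. They report only what shows in the picture. A call takes as long as a camera call. They do not tell look-alikes from the thing itself.
- spotter.regions_of(thing, camera): "region" (384x512 bool, what is visible of it) and "pixel" ([column, row] in pixels, amid what is visible of it).
The state is a dict: "t": time; "qpos": joint angles; "qd": joint speeds; "joint_efforts": joint torques, N m; "position": TCP position; "tool_rot": TCP orientation; "force": force on the tool from outside, world axes, zero at the start; "moment": the same for the moment, N m; "gripper_width": finger opening in mm; "gripper_force": force on a finger pad.
Only numpy, scipy, OpenCV 4.12 (cv2) and the standard library are available. Lean on these libraries where they do the work, as an engineer would, in place of code of your own. Each camera call takes 0.05 s, during which the arm holds its last target. There are 200 camera calls.

TASK

Draw the aluminium specimen plate out from under the blue dust hood, along its channel, until its front edge is flush against the yellow fence. Then take the orange spring clip off its dock and clip it upright over the fence, one jaw outside and the other down through the plate's slot, pushed fully down, so that it clamps plate and fence together. Let go and leave the other things on the bench where they are.

Things in the scene. Friction and masses are not known exactly. Their poses are not given: they have to be found in the camera images.
- stage: Fixed grey stage, 295 x 150 mm, floor 15 mm above the table. Origin at table height below the middle of the fence's inner (+x) face; +x runs along the channel from fence to hood, y across, z up. Dark side rails (x 0 to 255 mm, inner faces at y = +-57.5 mm, tops 18 mm above the floor) guide the plate. In front of the fence the bare floor goes on to x = -35 mm.
- fence (a point): Middle of the top edge of the yellow fence, a wall across the near end of the stage, 6 mm thick (stage x = -6 to 0 mm), 114 mm wide, rising 14 mm above the stage floor.
- hood (a point): Top centre of the blue dust hood, part of the fixed stage, covering stage x = 177 to 260 mm; its top is 62 mm above the table. It hides the plate's far end at the start.
- plate_front (a point): Middle of the plate's front edge (facing the fence), on its top face; +x back toward the hood. Loose aluminium plate, about 0.5 kg, 150 long (x), 110 wide, 12 mm thick, lying in the channel with 2.5 mm play each side, 60 to 85 mm from the fence at the start. Its clamp slot, right through, spans x = 6 to 22, y = -32 to 32 mm, leaving a 6 mm thick bar in front.
- plate_pad (a point): Middle of the black rubber pad (52 x 90 mm, 0.5 mm proud of the plate), 54 mm behind the plate's front edge: a place to press on. Fingertips grip it well, while the plate slides easily on the stage floor (friction about 0.15); a 12 N press will draw it. The plate is too wide to be gripped across. Flat seed discs are fixed on it 64 mm behind this point.
- clip_pivot (a point): Pivot and centre of the orange spring clip, upright, 110 mm tall, 26 mm wide along y, 0.14 kg. Axes of its -x half: z up, x across the jaws, y along the pin. Jaw tips (4 mm blades) lie 50 mm below, handle ends 60 mm above. Clamped fully down over fence and plate bar (12 mm together) the pivot is 65 mm above the table, in line with the fence's inner face.
- clip_handles (a point): Middle between the two handles, 40 mm above the pivot; 5 mm thick plates, splayed, about 41 mm over their outer faces here (along x), 29 mm and parallel when squeezed to the stop. Squeezing them opens the jaws; use 25 N or more to hold the clip at its stop. The point moves with the -x half, so it shifts some 6 mm sideways on squeezing; the pivot stays midway.
- clip_jaw (a joint): Opening angle of the clip (rad): 0 clamping 12 mm (as on the dock, or over fence and plate bar together); 0.30 squeezed to its stop, each jaw tip then 7 mm further out (26 mm between tips) and each half leaning 0.15 rad; -0.12 over the fence alone; -0.2 empty. A spring closes it, about 5 N at the jaws; squeezing fully takes about 10 N on each handle.
- dock: Fixed grey clip dock, 90 x 90 mm, 15 mm high, with a yellow blade 12 mm thick (x), 60 mm wide (y), rising 14 mm above it. Origin at its middle at table height. At the start the clip straddles the blade, jaw tips standing on the dock's top, clip axes along the dock's axes within 0.02 rad. It may be left or right of the stage.
- seed_tub: Clear open plastic tub with a divider, 110 x 90 x 45 mm, on the opposite side of the stage from the dock; origin at its underside. A bystander.
- dish: Shallow glass dish, 90 mm across, 18 mm high; origin at its underside. A bystander.
- jar: Amber jar with a black cap, 64 mm across, 85 mm high; origin at its underside. A bystander.
- pen_cup: Yellow cup, 72 mm across, 100 mm high; origin at its underside. A bystander.
- brush: Small brush with a handle, 180 mm long, lying down. A bystander.
Things that resemble listed ones, but are neither listed nor needed, are in the scene too. Of the things like the part that bears clip_pivot, leave any that is green or turquoise; of the rest the larger one is meant.

How it is judged:
By the outcome, as a careful person would: the job done as asked, in the order asked, and still so for the second after the job is handed in, with the robot touching nothing.
It also fails if it takes over 58 s, if anything falls off the work surface, if the arm or the gripper's body presses on something with over 40 N, if the wrist force passes 120 N, or if a joint passes its speed limit or range.

## Working session

There is one attempt and no reset: what is moved stays moved. The work goes in short steps, Python scripts to look and compute and a tool call to move; the robot and the scene stay as the last step left them, time stands still between calls to the robot, and variables do not carry over. Pictures are saved under pics/ and viewed, at most 10 in all, crops included, and the job is handed in when it is done.

Besides the shell and the picture viewer there is one more tool, called after "Call:" by a JSON object that holds its "op" and its "data". arm_command: Moves the arm, as the interface text tells. Shift numbers are shares of 0.25 m and turn numbers shares of 45 degrees, none past 1 either way. Its arguments: {"type":"object","properties":{"motion":{"type":"array"},"newtons":{"type":"number"}},"required":["motion"]}

```bash
mkdir -p pics; cat > h.py <<'E'
import numpy as np, cv2
from rig import arm,cams,job_done,spotter
def pts(c):
    r=c["range_z"]; K=c["K"]; v,u=np.mgrid[0:384,0:512]
    P=np.stack([(u-K[0,2])/K[0,0]*r,-(v-K[1,2])/K[1,1]*r,-r],-1)
    W=P@c["pose"][:3,:3].T+c["pose"][:3,3]; W[r==0]=np.nan
    return W
E
python3 - <<'E'
from h import *
ims=[]
for n in ["scene","side"]:
    c=cams.camera(n); W=pts(c); ims.append(c["image"]); np.savez(f"{n}.npz",W=W,im=c["image"],K=c["K"],pose=c["pose"])
    print(n,c["pose"][:3,3].round())
    for t in ["stage","plate_pad","clip_pivot","dock","seed_tub","hood","fence"]:
        try:
            for d in spotter.regions_of(t,n)[:3]:
                w=W[d["region"]]; print(t,round(d["conf"],2),np.round(d["pixel"]),np.nanmedian(w,0).round(),np.nanmin(w,0).round(),np.nanmax(w,0).round())
        except Exception as e: print(t,e)
for n,i in zip("ab",ims): cv2.imwrite(f"pics/{n}.png",cv2.resize(i,(800,600)))
print(arm.sense()["tool_rot"])
E
```

```text
scene [948. 827. 736.]
stage 0.65 [252. 309.] [683. 314.  74.] [637. 197.  -1.] [708. 332.  90.]
stage 0.56 [209. 233.] [643.  15.  28.] [ 454. -139.   -1.] [767.  83.  65.]
plate_pad 0.9 [212. 217.] [624. -20.  27.] [563. -80.  13.] [676.  37.  32.]
clip_pivot 0.96 [345. 221.] [368. 199.  78.] [337. 169.   0.] [386. 215. 111.]
clip_pivot 0.91 [327. 257.] [473. 276.  73.] [366. 161.  -3.] [502. 291. 126.]
clip_pivot 0.82 [311. 308.] [575. 355.  51.] [525. 301.  -1.] [592. 369.  85.]
dock 0.77 [320. 277.] [486. 280.  15.] [417. 205.  -4.] [560. 356.  80.]
seed_tub 0.95 [197. 159.] [ 542. -301.   27.] [ 450. -430.   -3.] [ 598. -256.   48.]
hood 0.94 [206. 232.] [641.  15.  28.] [ 454. -185.   -3.] [767.  83.  65.]
fence 0.66 [207. 229.] [642.  17.  28.] [ 454. -194.   -2.] [767.  83.  65.]
side [ -30. 1050.  759.]
stage 0.77 [234. 215.] [588.  16.  27.] [ 450. -167.    1.] [822.  82.  69.]
plate_pad 0.94 [234. 205.] [627. -26.  30.] [560. -91.  16.] [710.  41.  59.]
clip_pivot 0.83 [281. 251.] [356. 189.  58.] [333.  40.  -1.] [443. 214. 113.]
clip_pivot 0.78 [208. 278.] [484. 372.  50.] [474. 304.   0.] [539. 384.  77.]
clip_pivot 0.78 [183. 267.] [574. 353.  43.] [550. 259.  -1.] [650. 367.  87.]
dock 0.9 [228. 272.] [474. 296.  17.] [432. 252.   2.] [521. 317.  33.]
dock 0.64 [233. 266.] [467. 280.  33.] [226. 263.  15.] [487. 651. 385.]
seed_tub 0.58 [296. 178.] [ 532. -286.   32.] [ 478. -361.    1.] [ 593. -253.   51.]
hood 0.85 [247. 214.] [582.  14.  26.] [ 450. -206.   -1.] [807.  84.  70.]
hood 0.54 [347. 193.] [ 320. -312.   20.] [ 273. -415.    6.] [ 388. -265.   27.]
fence 0.87 [239. 216.] [585.  13.  27.] [ 450. -216.   -2.] [814.  82.  70.]
fence 0.31 [293. 178.] [ 532. -284.   31.] [ 478. -361.    0.] [ 593. -253.   51.]
[[ 9.50250732e-01  3.11486029e-01 -1.76779103e-05]
 [ 3.11486028e-01 -9.50250730e-01 -6.52609838e-05]
 [-3.71263319e-05  5.65078756e-05 -9.99999998e-01]]
```

View pics/a.png

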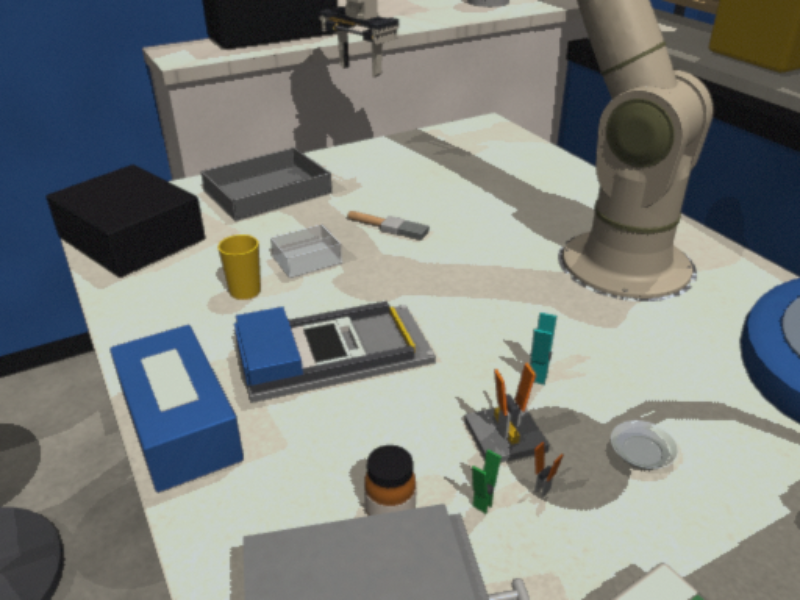

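View pics/b.png

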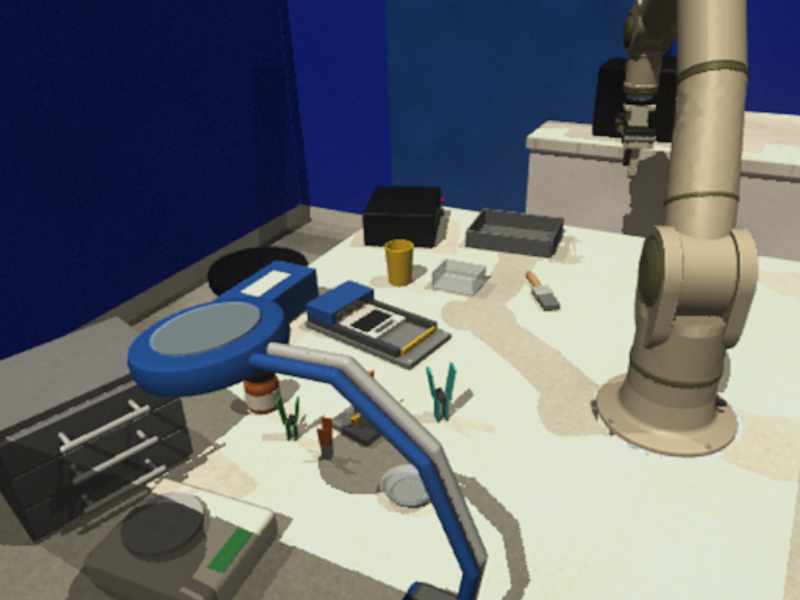

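The scene view shows the stage with hood at about (268,345), yellow fence at (402,327), and the large orange clip on its dock at (515,400). A small orange clip is at (547,468), with the green clip at (485,480) and the teal one at (543,345). The side view agrees, but the lamp blocks much of the dock.

```bash
python3 - <<'E'
from h import *
for n in ["scene","side"]:
    f=np.load(n+".npz"); W=f["W"]; im=f["im"]; hsv=cv2.cvtColor(im,cv2.COLOR_BGR2HSV).astype(int)
    H,S,V=hsv[...,0],hsv[...,1],hsv[...,2]
    x,y,z=W[...,0],W[...,1],W[...,2]
    def show(t,m,rect=True):
        p=W[m]; 
        if len(p)<5: print(n,t,len(p)); return
        lo,hi=np.percentile(p,[3,97],axis=0)
        r=cv2.minAreaRect(p[:,:2].astype(np.float32))
        print(n,t,len(p),np.median(p,0).round(1),lo.round(),hi.round(),np.round(r[0],1),np.round(r[1],1),round(r[2],1))
    st=(x>400)&(x<850)&(y>-180)&(y<130)
    show("stage",cv2.erode((st&(z>9)&(z<75)).astype(np.uint8),np.ones((2,2)))>0)
    show("hoodtop",st&(z>58)&(z<68)&(H>100)&(H<125)&(S>110))
    show("fence",st&(H>18)&(H<35)&(S>130)&(z>18)&(z<36))
    show("pad",st&(V<45)&(z>22)&(z<34)&(x>560)&(x<680)&(y>-80)&(y<35))
    show("white",st&(V>130)&(S<60)&(z>22)&(z<34))
    dk=(x>400)&(x<560)&(y>200)&(y<350)
    show("dock",dk&(z>11)&(z<19))
    show("blade",dk&(H>18)&(H<35)&(S>130)&(z>18)&(z<36))
    show("orange",dk&(H<16)&(S>130)&(z>60)&(z<130))
    tall=(z>150)&(x>300)&(x<900)&(abs(y)<600)
    show("tall",tall)
E
```

```text
scene stage 5062 [631.8   4.2  27.8] [480. -84.  12.] [755.  69.  63.] [611.2 -13.2] [148.5 294. ] 80.1
scene hoodtop 1180 [714.4 -27.2  61.9] [674. -98.  59.] [754.  35.  64.] [714.1 -32.9] [143.6  82.1] 81.1
scene fence 101 [498.3   5.2  28.4] [488. -47.  20.] [507.  55.  32.] [496.8   3. ] [117.2   7.6] 80.2
scene pad 348 [624.7 -18.1  27.4] [602. -57.  25.] [647.  17.  30.] [623.8 -21.4] [82.5 44.6] 79.7
scene white 492 [622.3 -24.3  26.9] [567. -77.  24.] [671.  33.  31.] [583.1 -20.4] [133.  169.5] 78.7
scene dock 882 [487.9 276.   14.9] [434. 222.  12.] [519. 311.  18.] [475.6 266.9] [94.2 90.7] 78.1
scene blade 82 [477.5 285.8  28. ] [470. 240.  19.] [487. 297.  31.] [474.5 267.4] [62.  15.9] 79.6
scene orange 311 [464.4 278.4  98.5] [455. 265.  66.] [500. 289. 125.] [477.6 275. ] [26.4 48.6] 79.5
scene tall 9625 [767.4 490.1 200.3] [454. 427. 187.] [881. 591. 403.] [661.1 523.2] [102.1 485.4] 73.7
side stage 2876 [629.3  -6.1  29.8] [469. -88.  13.] [811.  67.  66.] [637.5 -15.7] [171.  364.3] 85.9
side hoodtop 495 [711.4 -22.7  64.4] [667. -95.  59.] [811.  37.  67.] [737.  -24.2] [154.3 166.7] 0.2
side fence 110 [494.2  11.1  27.9] [483. -47.  19.] [507.  58.  34.] [498.9   1.2] [122.5  22.1] 79.0
side pad 153 [622.2 -16.8  29.9] [601. -65.  27.] [645.  21.  33.] [638.3 -30.1] [103.3  89.7] 80.8
side white 280 [621.1 -28.   29.6] [566. -77.  26.] [676.  31.  33.] [586.3 -22.7] [135.3 182.2] 79.6
side dock 290 [473.4 294.   16.7] [435. 253.  12.] [518. 314.  19.] [473.9 275.4] [71.9 92.9] 81.1
side blade 36 [477.8 290.3  29.2] [472. 277.  19.] [483. 295.  33.] [480.  286.3] [11.6 19.1] 30.7
side orange 5 [450.9 269.4 124.5] [449. 266. 121.] [452. 272. 126.] [451.1 268.9] [2.5 5.6] 28.4
side tall 4263 [754.  555.6 202.2] [368. 437. 159.] [889. 598. 414.] [625.3 503.9] [192.6 549.5] 89.9
```

Call:
{"op": "arm_command", "data": {"motion": [[[0, 0, 0.344], [0.4, 0.67, 0.05], -1], [[0, 0, 0.344], [0.4, 0.67, 0.05], -1], [[0, 0, 0.344], [0.4, 0.67, 0.05], -1], [[0, 0, 0.344], [0.4, 0.67, 0.05], -1], [[0, 0, 0.344], [0.4, 0.67, 0.05], -1]]}}

```text
t: 1.3
position: [330.6, -515.8, 200.8]
tool_rot: [[0.828, 0.561, 0.002], [0.561, -0.828, 0.002], [0.003, -0.0, -1.0]]
force: [0.0, 0.4, -0.3]
gripper_width: 92.8
gripper_force: 0.0
```

Call:
{"op": "arm_command", "data": {"motion": [[[0, 0, 0.344], [0.4, 0.67, 0.05], -1], [[0, 0, 0.344], [0.4, 0.67, 0.05], -1], [[0, 0, 0.344], [0.4, 0.67, 0.05], -1], [[0, 0, 0.344], [0.4, 0.67, 0.05], -1], [[0, 0, 0.344], [0.4, 0.67, 0.05], -1]]}}

```text
t: 1.8
position: [429.8, -348.8, 213.2]
tool_rot: [[0.648, 0.761, 0.003], [0.761, -0.648, 0.001], [0.003, 0.001, -1.0]]
force: [0.4, -1.2, -0.2]
gripper_width: 92.7
gripper_force: 0.0
```

Call:
{"op": "arm_command", "data": {"motion": [[[0, 0, 0.344], [0.4, 0.67, 0.05], -1], [[0, 0, 0.344], [0.4, 0.67, 0.05], -1], [[0, 0, 0.344], [0.4, 0.67, 0.05], -1], [[0, 0, 0.344], [0.4, 0.67, 0.05], -1], [[0, 0, 0.344], [0.4, 0.67, 0.05], -1]]}}

```text
t: 2.3
position: [529.5, -181.2, 225.6]
tool_rot: [[0.422, 0.906, 0.003], [0.906, -0.422, 0.002], [0.003, 0.002, -1.0]]
force: [-0.3, -0.4, 0.0]
gripper_width: 93.0
gripper_force: 0.0
```

Call:
{"op": "arm_command", "data": {"motion": [[[0, 0, 0.344], [0.4, 0.67, 0.05], -1], [[0, 0, 0.344], [0.4, 0.67, 0.05], -1], [[0, 0, 0.344], [0.4, 0.67, 0.05], -1], [[0, 0, 0.344], [0.4, 0.67, 0.05], -1], [[0, 0, 0.344], [0.4, 0.67, 0.05], -1]]}}

```text
t: 2.8
position: [628.6, -13.5, 237.6]
tool_rot: [[0.166, 0.986, 0.002], [0.986, -0.166, 0.003], [0.004, 0.002, -1.0]]
force: [0.2, 0.4, 0.8]
gripper_width: 92.9
gripper_force: 0.0
```

```bash
cat >> h.py <<'E'
def ln(t,p):
    lo,hi=np.percentile(p,[3,97],axis=0); r=cv2.minAreaRect(p[:,:2].astype(np.float32))
    print(t,len(p),np.median(p,0).round(1),lo.round(1),hi.round(1),np.round(r[0],1),np.round(r[1],1),round(r[2],2))
E
python3 - <<'E'
from h import *
c=cams.camera("wrist"); W=pts(c); im=c["image"]; cv2.imwrite("pics/w1.png",im); np.savez("w1.npz",W=W,im=im)
print(c["pose"].round(2))
hsv=cv2.cvtColor(im,cv2.COLOR_BGR2HSV).astype(int);H,S,V=hsv[...,0],hsv[...,1],hsv[...,2]
x,y,z=W[...,0],W[...,1],W[...,2]; st=(x>400)&(x<850)&(y>-180)&(y<130)
for t,m in [("stage",st&(z>9)&(z<75)),("fence",st&(H>18)&(H<35)&(S>130)&(z>18)&(z<36)),("hood",st&(z>58)&(z<68)),("pad",st&(V<45)&(z>22)&(z<34)),("white",st&(V>120)&(S<60)&(z>22)&(z<34))]:
    if m.sum()>5: ln(t,W[m])
for d in spotter.regions_of("plate_pad","wrist")[:2]: print(d["conf"],d["pixel"]); ln("plate",W[d["region"]&st])
E
```

```text
[[ 9.9000e-01  1.6000e-01  4.0000e-02  6.4203e+02]
 [-1.7000e-01  9.5000e-01  2.7000e-01  6.3230e+01]
 [ 0.0000e+00 -2.8000e-01  9.6000e-01  4.3470e+02]
 [ 0.0000e+00  0.0000e+00  0.0000e+00  1.0000e+00]]
stage 25352 [646.   -9.1  28. ] [476.5 -90.6  13.4] [811.5  93.6  64.4] [632.3   9. ] [361.3 239.8] 0.34
fence 427 [497.3   8.6  28.3] [485.6 -50.2  19.3] [506.9  55.   30. ] [495.6   1.7] [113.8   7.1] 79.68
hood 6821 [715.1 -26.7  61.6] [ 671.5 -100.2   59.8] [811.4  73.3  65.1] [736.3   9.7] [152.  240.2] 0.03
pad 3045 [628.1 -15.9  27.1] [531.9 -78.8  23.2] [811.6 102.8  32.6] [650.7  15.7] [327.4 221.9] 1.17
white 2736 [645.7 -20.6  26.6] [568.8 -75.8  25.1] [676.5  33.6  28.3] [622.9 -21.2] [108.9 106.9] 79.79
0.89 [254.8, 169.5]
plate 5166 [628.2 -18.9  26.8] [572.3 -72.9  25. ] [675.8  32.6  28.5] [623.2 -21. ] [110.5 107.5] 79.77
```

View pics/w1.png

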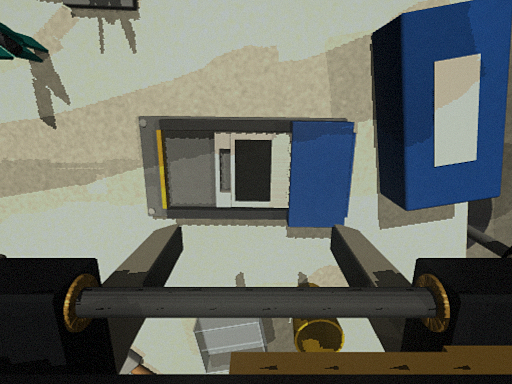

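The wrist view shows the fence at column 161, the plate from 216 to 290, the pad around (253,170) and the hood from 290. The plate's front edge is about 73 mm from the fence.

Call:
{"op": "arm_command", "data": {"motion": [[[0, 0, -0.01], [-0.01, -0.006, -0.3], 1], [[0, 0, -0.01], [-0.01, -0.006, -0.5], 1], [[0, 0, -0.01], [-0.01, -0.006, -0.56], 1], [[0, 0, -0.01], [-0.01, -0.006, -0.56], 1], [[0, 0, -0.01], [-0.01, -0.006, -0.56], 1]], "newtons": 20}}

```text
t: 3.4
position: [623.1, -22.4, 97.8]
tool_rot: [[0.182, 0.983, -0.001], [0.983, -0.182, -0.001], [-0.001, -0.001, -1.0]]
force: [0.6, 0.3, 0.6]
gripper_width: 57.6
gripper_force: 0.0
```

Call:
{"op": "arm_command", "data": {"motion": [[[0, 0, 0], [0, 0, 0], 1], [[0, 0, 0], [0, 0, 0], 1], [[0, 0, 0], [0, 0, -0.1], 1], [[0, 0, 0], [0, 0, -0.2], 1], [[0, 0, 0], [0, 0, -0.24], 1]]}}

```text
t: 3.9
position: [623.3, -20.7, 37.2]
tool_rot: [[0.18, 0.984, 0.0], [0.984, -0.18, -0.0], [-0.0, 0.0, -1.0]]
force: [-0.0, 1.1, -0.1]
gripper_width: 17.3
gripper_force: 0.0
```

Call:
{"op": "arm_command", "data": {"motion": [[[0, 0, 0], [0, 0, 0], 1], [[0, 0, 0], [0, 0, -0.01], 1], [[0, 0, 0], [0, 0, -0.02], 1], [[0, 0, 0], [0, 0, -0.026], 1], [[0, 0, 0], [0, 0, -0.026], 1]]}}

```text
t: 4.4
position: [623.5, -20.5, 31.2]
tool_rot: [[0.18, 0.984, 0.0], [0.984, -0.18, -0.0], [-0.0, 0.0, -1.0]]
force: [-0.5, -0.6, -0.4]
gripper_width: 0.4
gripper_force: 0.0
```

Call:
{"op": "arm_command", "data": {"motion": [[[0, 0, 0], [0, 0, -0.006], 1], [[0, 0, 0], [0, 0, -0.01], 1], [[0, 0, 0], [0, 0, -0.014], 1], [[0, 0, 0], [0, 0, -0.014], 1]]}}

```text
t: 4.8
position: [623.3, -20.4, 27.3]
tool_rot: [[0.18, 0.984, -0.0], [0.984, -0.18, -0.0], [-0.0, -0.0, -1.0]]
force: [0.7, -0.1, 0.9]
gripper_width: 0.6
gripper_force: 0.0
```

Call:
{"op": "arm_command", "data": {"motion": [[[0, 0, 0], [0, 0, -0.004], 1], [[0, 0, 0], [0, 0, -0.004], 1]]}}

```text
t: 5.0
position: [623.3, -20.5, 26.3]
tool_rot: [[0.18, 0.984, -0.0], [0.984, -0.18, -0.0], [-0.0, -0.0, -1.0]]
force: [-0.5, -0.3, 0.3]
gripper_width: 0.3
gripper_force: 0.0
```

Call:
{"op": "arm_command", "data": {"motion": [[[0, 0, 0], [0, 0, -0.004], 1], [[0, 0, 0], [0, 0, -0.006], 1], [[0, 0, 0], [0, 0, -0.006], 1]]}}

```text
t: 5.3
position: [623.3, -20.4, 24.8]
tool_rot: [[0.18, 0.984, -0.0], [0.984, -0.18, -0.0], [-0.0, -0.0, -1.0]]
force: [-0.1, 0.2, 0.1]
gripper_width: 0.7
gripper_force: 0.0
```

Call:
{"op": "arm_command", "data": {"motion": [[[0, 0, 0], [0, 0, -0.004], 1], [[0, 0, 0], [0, 0, -0.004], 1]]}}

```text
t: 5.5
position: [623.3, -20.4, 23.8]
tool_rot: [[0.18, 0.984, -0.0], [0.984, -0.18, -0.0], [-0.0, -0.0, -1.0]]
force: [0.4, -1.0, 0.7]
gripper_width: 0.5
gripper_force: 0.0
```

Call:
{"op": "arm_command", "data": {"motion": [[[0, 0, 0], [0, 0, -0.004], 1], [[0, 0, 0], [0, 0, -0.004], 1]]}}

```text
t: 5.7
position: [623.3, -20.4, 22.8]
tool_rot: [[0.18, 0.984, -0.0], [0.984, -0.18, -0.0], [-0.0, -0.0, -1.0]]
force: [0.1, 1.0, -0.0]
gripper_width: 0.9
gripper_force: 0.0
```

```bash
python3 - <<'E'
from h import *
a=cams.camera("scene")["image"][160:280,140:300]; b=cams.camera("wrist")["image"]
cv2.imwrite("pics/c1.png",np.hstack([cv2.resize(a,(400,300)),cv2.resize(b,(400,300))]))
print(arm.sense()["position"],arm.sense()["force"])
E
```

```text
[623.31343594 -20.43151636  22.89579307] [0.38905018 0.79755072 0.08784979]
```

View pics/c1.png

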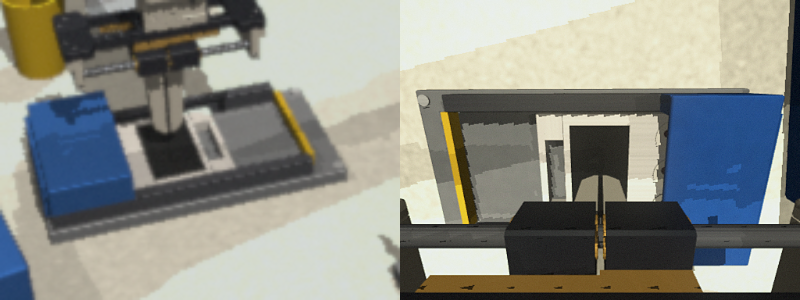

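The fingers are over the pad, but there is no contact yet. I'll keep lowering gently.

Call:
{"op": "arm_command", "data": {"motion": [[[0, 0, 0], [0, 0, -0.004], 1], [[0, 0, 0], [0, 0, -0.006], 1]]}}

```text
t: 6.0
position: [623.3, -20.4, 21.3]
tool_rot: [[0.18, 0.984, -0.0], [0.984, -0.18, -0.0], [-0.0, -0.0, -1.0]]
force: [-0.0, 0.4, 0.3]
gripper_width: 0.5
gripper_force: 0.0
```

Call:
{"op": "arm_command", "data": {"motion": [[[0, 0, 0], [0, 0, -0.004], 1], [[0, 0, 0], [0, 0, -0.004], 1]]}}

```text
t: 6.2
position: [623.3, -20.5, 20.3]
tool_rot: [[0.18, 0.984, -0.0], [0.984, -0.18, -0.0], [-0.0, -0.0, -1.0]]
force: [0.1, -0.0, -0.6]
gripper_width: 0.4
gripper_force: 0.0
```

```bash
python3 - <<'E'
from h import *
for n in ["scene","side"]:
    c=cams.camera(n); W=pts(c).reshape(-1,3); W0=np.load(n+".npz")["W"].reshape(-1,3)
    ch=(abs(np.nan_to_num(W-W0)).max(1)>8)&(np.hypot(W[:,0]-623,W[:,1]+20)<45)
    p=W[ch]; h=np.histogram(p[:,2],bins=range(0,130,5)); print(n,h[0])
    for lo in range(15,80,6):
        q=p[(p[:,2]>=lo)&(p[:,2]<lo+6)]
        if len(q): print(lo,len(q),np.median(q,0).round(),q.min(0).round(),q.max(0).round())
E
```

```text
scene [ 0  0  0  0  0  0  0  0  0  0  6 18 17 23 23 20 23 24 25 22 28 20 34 22
 10]
45 1 [622. -11.  50.] [622. -11.  50.] [622. -11.  50.]
51 12 [628. -10.  55.] [617. -16.  51.] [636.  -8.  57.]
57 21 [624. -11.  60.] [615. -18.  58.] [640.  -4.  63.]
63 29 [631. -11.  67.] [613. -23.  63.] [642.  -8.  69.]
69 24 [630. -11.  72.] [614. -17.  69.] [642.  -6.  75.]
75 28 [627. -12.  78.] [613. -28.  75.] [643.  -7.  81.]
side [ 0  0  1  0  0  1  3  0  0  0  0  5  9 13 12 17 10 12 13 14 13 15 15 16
 12]
21 1 [623.  15.  27.] [623.  15.  27.] [623.  15.  27.]
27 3 [617. -23.  32.] [595. -25.  32.] [635.   1.  32.]
51 3 [622. -14.  56.] [617. -24.  55.] [631. -13.  57.]
57 8 [626. -14.  61.] [614. -17.  59.] [636.  -6.  62.]
63 13 [618. -14.  66.] [607. -24.  64.] [637.  -9.  69.]
69 15 [616. -13.  72.] [607. -23.  69.] [637.  -6.  74.]
75 18 [622. -13.  79.] [605. -20.  75.] [636.  -9.  80.]
```

Depth shows the fingertips at about z 52 while the TCP reads 20. The true tips sit about 30 mm above the reported TCP, so I'll keep lowering by feel.

Call:
{"op": "arm_command", "data": {"motion": [[[0, 0, 0], [0, 0, -0.03], 1], [[0, 0, 0], [0, 0, -0.06], 1], [[0, 0, 0], [0, 0, -0.072], 1], [[0, 0, 0], [0, 0, -0.072], 1]]}}

```text
t: 6.7
position: [622.8, -20.4, 1.5]
tool_rot: [[0.18, 0.984, -0.001], [0.984, -0.18, -0.0], [-0.0, -0.001, -1.0]]
force: [0.7, 0.2, 0.2]
gripper_width: 0.2
gripper_force: 0.0
```

Call:
{"op": "arm_command", "data": {"motion": [[[0, 0, 0], [0, 0, -0.006], 1], [[0, 0, 0], [0, 0, -0.008], 1]]}}

```text
t: 6.9
position: [623.4, -20.4, 0.4]
tool_rot: [[0.18, 0.984, 0.0], [0.984, -0.18, -0.0], [0.0, 0.0, -1.0]]
force: [-0.5, 0.5, 1.1]
gripper_width: 0.8
gripper_force: 0.0
```

Call:
{"op": "arm_command", "data": {"motion": [[[0, 0, 0], [0, 0, -0.004], 1], [[0, 0, 0], [0, 0, -0.006], 1]]}}

```text
t: 7.1
position: [623.4, -20.4, -1.0]
tool_rot: [[0.18, 0.984, 0.0], [0.984, -0.18, -0.0], [-0.0, 0.0, -1.0]]
force: [-1.2, 0.6, 0.4]
gripper_width: 0.5
gripper_force: 0.0
```

Call:
{"op": "arm_command", "data": {"motion": [[[0, 0, 0], [0, 0, -0.004], 1], [[0, 0, 0], [0, 0, -0.004], 1]]}}

```text
t: 7.3
position: [623.3, -20.4, -2.1]
tool_rot: [[0.18, 0.984, -0.0], [0.984, -0.18, -0.0], [-0.0, -0.0, -1.0]]
force: [0.6, -0.3, 0.8]
gripper_width: 0.2
gripper_force: 0.0
```

Call:
{"op": "arm_command", "data": {"motion": [[[0, 0, 0], [0, 0, -0.004], 1], [[0, 0, 0], [0, 0, -0.004], 1]]}}

```text
t: 7.5
position: [623.3, -20.5, -3.2]
tool_rot: [[0.18, 0.984, -0.0], [0.984, -0.18, -0.0], [-0.0, -0.0, -1.0]]
force: [-0.4, 0.1, -0.3]
gripper_width: -0.0
gripper_force: 0.0
```

Call:
{"op": "arm_command", "data": {"motion": [[[0, 0, 0], [0, 0, -0.004], 1], [[0, 0, 0], [0, 0, -0.004], 1]]}}

```text
t: 7.7
position: [623.6, -20.4, -3.3]
tool_rot: [[0.18, 0.984, 0.001], [0.984, -0.18, -0.0], [-0.0, 0.001, -1.0]]
force: [-1.2, 0.2, 8.6]
gripper_width: 0.4
gripper_force: 4.1
```

Contact. The offset is therefore about 30.5 mm. I'll press a bit more and draw.

Call:
{"op": "arm_command", "data": {"motion": [[[0, 0, 0], [0, 0, -0.003], 1], [[0, 0, 0], [0, 0, -0.003], 1]]}}

```text
t: 7.9
position: [623.8, -20.4, -3.3]
tool_rot: [[0.18, 0.984, 0.001], [0.984, -0.18, -0.0], [-0.0, 0.001, -1.0]]
force: [-3.5, -0.2, 15.3]
gripper_width: 0.4
gripper_force: 7.6
```

Call:
{"op": "arm_command", "data": {"motion": [[[0, 0, 0], [-0.015, 0.003, 0], 1], [[0, 0, 0], [-0.04, 0.007, 0], 1], [[0, 0, 0], [-0.07, 0.0125, 0], 1], [[0, 0, 0], [-0.1, 0.018, 0], 1], [[0, 0, 0], [-0.12, 0.022, 0], 1]]}}

```text
t: 8.4
position: [595.5, -14.6, -3.3]
tool_rot: [[0.18, 0.984, 0.005], [0.984, -0.18, 0.0], [0.001, 0.005, -1.0]]
force: [4.0, -0.6, 10.2]
gripper_width: 0.4
gripper_force: 5.0
```

Call:
{"op": "arm_command", "data": {"motion": [[[0, 0, 0], [-0.03, 0.005, -0.002], 1], [[0, 0, 0], [-0.06, 0.011, -0.002], 1], [[0, 0, 0], [-0.09, 0.016, -0.002], 1], [[0, 0, 0], [-0.12, 0.022, -0.002], 1], [[0, 0, 0], [-0.14, 0.025, -0.002], 1]]}}

```text
t: 8.9
position: [561.5, -8.2, -3.4]
tool_rot: [[0.18, 0.984, 0.007], [0.984, -0.18, 0.001], [0.002, 0.006, -1.0]]
force: [3.1, -1.0, 14.6]
gripper_width: 0.3
gripper_force: 7.6
```

Call:
{"op": "arm_command", "data": {"motion": [[[0, 0, 0], [-0.008, 0.001, 0], 1], [[0, 0, 0], [-0.014, 0.002, 0], 1], [[0, 0, 0], [-0.02, 0.003, 0], 1], [[0, 0, 0], [-0.02, 0.003, 0], 1]]}}

```text
t: 9.3
position: [556.7, -7.5, -3.4]
tool_rot: [[0.18, 0.984, 0.007], [0.984, -0.18, 0.001], [0.002, 0.006, -1.0]]
force: [2.7, -0.3, 16.5]
gripper_width: 0.4
gripper_force: 8.4
```

Call:
{"op": "arm_command", "data": {"motion": [[[0, 0, 0], [-0.006, 0.001, 0], 1], [[0, 0, 0], [-0.012, 0.002, 0], 1], [[0, 0, 0], [-0.012, 0.002, 0], 1]]}}

```text
t: 9.6
position: [553.8, -7.0, -3.4]
tool_rot: [[0.18, 0.984, 0.007], [0.984, -0.18, 0.001], [0.002, 0.006, -1.0]]
force: [1.3, -0.9, 16.7]
gripper_width: 0.5
gripper_force: 8.4
```

Call:
{"op": "arm_command", "data": {"motion": [[[0, 0, 0], [-0.006, 0.001, 0], 1], [[0, 0, 0], [-0.01, 0.002, 0], 1], [[0, 0, 0], [-0.01, 0.002, 0], 1]]}}

```text
t: 9.9
position: [551.6, -6.5, -3.4]
tool_rot: [[0.18, 0.984, 0.007], [0.984, -0.18, 0.001], [0.002, 0.007, -1.0]]
force: [2.8, -1.0, 17.1]
gripper_width: 0.4
gripper_force: 8.2
```

Call:
{"op": "arm_command", "data": {"motion": [[[0, 0, 0], [-0.006, 0.001, 0], 1], [[0, 0, 0], [-0.008, 0.001, 0], 1], [[0, 0, 0], [-0.008, 0.001, 0], 1]]}}

```text
t: 10.2
position: [551.6, -6.5, -3.4]
tool_rot: [[0.181, 0.984, 0.01], [0.984, -0.181, 0.001], [0.003, 0.01, -1.0]]
force: [7.2, -2.3, 11.3]
gripper_width: 0.4
gripper_force: 5.6
```

Call:
{"op": "arm_command", "data": {"motion": [[[0, 0, 0], [-0.006, 0.001, 0], 1], [[0, 0, 0], [-0.008, 0.001, 0], 1], [[0, 0, 0], [-0.008, 0.001, 0], 1]]}}

```text
t: 10.5
position: [550.1, -6.2, -3.4]
tool_rot: [[0.181, 0.983, 0.011], [0.984, -0.181, 0.001], [0.003, 0.011, -1.0]]
force: [10.4, -1.4, 9.6]
gripper_width: 0.3
gripper_force: 5.0
```

The plate stopped after 73 mm of travel with the horizontal force rising, so it is at the fence. I'll lift and go over the clip.

Call:
{"op": "arm_command", "data": {"motion": [[[0, 0, 0], [0.004, 0, 0.1], 1], [[0, 0, 0], [0.004, 0, 0.3], 0], [[0, 0, 0], [0, 0, 0.5], -1], [[0, 0, 0], [0, 0, 0.7], -1], [[0, 0, 0], [0, 0, 0.8], -1]]}}

```text
t: 11.0
position: [545.1, -6.2, 199.0]
tool_rot: [[0.18, 0.984, 0.005], [0.984, -0.18, 0.0], [0.001, 0.005, -1.0]]
force: [0.9, -0.5, -0.5]
gripper_width: 27.9
gripper_force: 0.0
```

Call:
{"op": "arm_command", "data": {"motion": [[[0, 0, 0], [-0.15, 0.55, 0], -1], [[0, 0, 0], [-0.15, 0.55, 0], -1], [[0, 0, 0], [-0.15, 0.55, 0], -1], [[0, 0, 0], [-0.15, 0.55, 0], -1], [[0, 0, 0], [-0.15, 0.55, 0], -1]]}}

```text
t: 11.5
position: [506.0, 131.9, 194.8]
tool_rot: [[0.178, 0.984, 0.0], [0.984, -0.178, -0.0], [-0.0, 0.0, -1.0]]
force: [0.5, -1.0, 0.3]
gripper_width: 68.0
gripper_force: 0.0
```

Call:
{"op": "arm_command", "data": {"motion": [[[0, 0, 0], [-0.14, 0.55, 0], -1], [[0, 0, 0], [-0.14, 0.55, 0], -1], [[0, 0, 0], [-0.14, 0.55, 0], -1], [[0, 0, 0], [-0.14, 0.55, 0], -1], [[0, 0, 0], [-0.14, 0.55, 0], -1]]}}

```text
t: 12.0
position: [471.7, 267.8, 194.3]
tool_rot: [[0.18, 0.984, -0.0], [0.984, -0.18, -0.001], [-0.001, -0.0, -1.0]]
force: [-0.2, -0.9, -0.2]
gripper_width: 92.7
gripper_force: 0.0
```

```bash
python3 - <<'E'
from h import *
print(arm.sense()["position"],arm.sense()["tool_rot"].round(3).tolist())
ims=[]
for n in ["wrist","scene"]:
    c=cams.camera(n); W=pts(c); im=c["image"]; np.savez(n+"2.npz",W=W,im=im); ims.append(im)
    hsv=cv2.cvtColor(im,cv2.COLOR_BGR2HSV).astype(int);H,S,V=hsv[...,0],hsv[...,1],hsv[...,2]
    x,y,z=W[...,0],W[...,1],W[...,2]; dk=(x>400)&(x<560)&(y>200)&(y<340); st=(x>400)&(x<850)&(y>-180)&(y<130)
    for t,m in [("dock",dk&(z>11)&(z<19)),("blade",dk&(H>18)&(H<35)&(S>130)&(z>18)&(z<36)),("top",dk&(z>116)&(z<132)),("orange",dk&(z>85)&(z<132)&(H<16)&(S>110)),("fence",st&(H>18)&(H<35)&(S>130)&(z>18)&(z<36)),("white",st&(V>120)&(S<60)&(z>22)&(z<34))]:
        if m.sum()>5: ln(n+" "+t,W[m])
cv2.imwrite("pics/w2.png",np.hstack([cv2.resize(ims[0],(400,300)),cv2.resize(ims[1][150:330,140:380],(400,300))]))
E
```

```text
[471.7019865  267.75654129 194.349757  ] [[0.18, 0.984, -0.0], [0.984, -0.18, -0.001], [-0.001, -0.0, -1.0]]
wrist dock 2933 [474.2 280.   14.6] [429.2 220.7  12.8] [519.1 310.5  16. ] [473.9 264.6] [90.2 90.1] 78.13
wrist blade 175 [475.7 284.   28.6] [463.9 236.7  20. ] [483.8 294.2  30. ] [473.4 265.3] [59.2 12.1] 77.32
wrist top 350 [475.1 271.8 123.2] [450.5 256.5 117.2] [499.3 287.4 124.9] [475.1 271.2] [25.6 48.8] 77.79
wrist orange 683 [488.1 273.  116.2] [451.2 256.9  87.3] [498.6 287.4 124.6] [475.  271.3] [25.8 48.6] 78.08
wrist fence 196 [495.7   3.   28.1] [487.7 -28.8  20.2] [557.   32.8  29.6] [533.1  -4.9] [67.9 84. ] 79.57
wrist white 709 [589.  -19.5  26.8] [502.5 -44.8  25.4] [609.6  18.5  28.8] [559.2  -9.1] [ 62.8 123.1] 79.6
scene dock 882 [488.3 275.3  15. ] [434.9 222.2  12.1] [518.7 311.2  17.5] [475.7 267.2] [92.1 90.1] 77.8
scene blade 81 [477.4 286.   28.1] [471.1 239.1  19.8] [486.9 296.4  31.6] [474.1 267.6] [60.4 15.2] 77.95
scene top 81 [460.4 274.3 122.7] [453.3 257.2 116.9] [501.5 289.8 125.7] [476.5 273.3] [27.  49.7] 77.05
scene orange 235 [462.2 276.9 109.5] [454.4 262.3  86.5] [500.5 288.9 125.2] [476.3 272.7] [28.4 49.5] 77.05
scene fence 58 [496.3   8.5  29. ] [485.2 -48.2  26.5] [507.2  59.8  31.7] [496.4   5.5] [116.3   9.5] 77.04
scene white 963 [601.5 -17.3  27.5] [501.9 -70.3  24.5] [647.   42.1  32.5] [580.5 -18.8] [132.6 167.3] 81.25
```

View pics/w2.png

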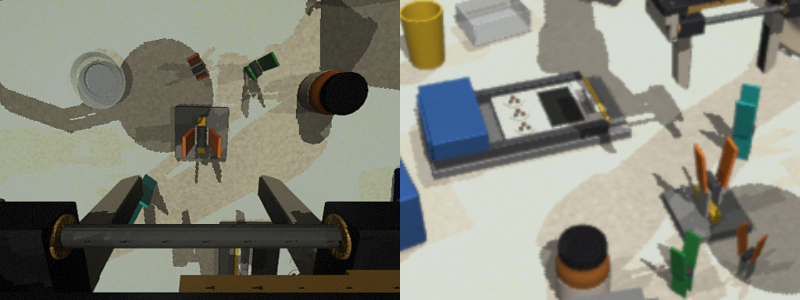

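The wrist view (left) shows the clip on its dock at about (202,142), centre roughly (475,271.5), yaw -12°. The scene crop shows the plate flush at the yellow fence.

Call:
{"op": "arm_command", "data": {"motion": [[[0, 0, -0.04], [0.014, 0.016, -0.15], -1], [[0, 0, -0.04], [0.014, 0.016, -0.3], -1], [[0, 0, -0.04], [0.014, 0.016, -0.42], -1], [[0, 0, -0.04], [0.014, 0.016, -0.42], -1], [[0, 0, -0.04], [0.014, 0.016, -0.42], -1]]}}

```text
t: 12.6
position: [475.4, 271.2, 89.9]
tool_rot: [[0.213, 0.977, -0.001], [0.977, -0.213, -0.001], [-0.001, -0.001, -1.0]]
force: [0.4, -0.7, 0.7]
gripper_width: 92.9
gripper_force: 0.0
```

```bash
python3 - <<'E'
from h import *
s=arm.sense(); print(s["position"],s["tool_rot"].round(3).tolist())
c=cams.camera("scene"); W=pts(c).reshape(-1,3); W0=np.load("scene.npz")["W"].reshape(-1,3)
ch=(abs(np.nan_to_num(W-W0)).max(1)>8)&(np.hypot(W[:,0]-475,W[:,1]-271)<80)
p=W[ch]
for s in (-1,1):
  q=p[(s*(p[:,0]-475)>25)]
  for lo in range(85,190,8):
    r=q[(q[:,2]>=lo)&(q[:,2]<lo+8)]
    if len(r): print(s,lo,len(r),np.median(r,0).round(),r.min(0).round(),r.max(0).round())
E
```

```text
[475.3704569  271.17505759  89.88500064] [[0.213, 0.977, -0.001], [0.977, -0.213, -0.001], [-0.001, -0.001, -1.0]]
-1 117 10 [432. 289. 123.] [429. 277. 122.] [434. 292. 125.]
-1 125 29 [431. 290. 129.] [421. 275. 125.] [435. 295. 133.]
-1 133 33 [431. 291. 138.] [420. 275. 133.] [434. 295. 141.]
-1 141 36 [430. 290. 145.] [421. 273. 141.] [433. 295. 149.]
-1 149 30 [431. 292. 153.] [420. 277. 149.] [434. 295. 157.]
-1 157 38 [431. 291. 161.] [419. 274. 157.] [435. 295. 165.]
-1 165 34 [430. 291. 169.] [418. 275. 165.] [434. 296. 172.]
-1 173 41 [429. 291. 176.] [418. 276. 173.] [433. 295. 181.]
-1 181 37 [430. 290. 185.] [419. 275. 181.] [434. 295. 189.]
-1 189 25 [427. 292. 192.] [419. 287. 189.] [433. 296. 197.]
1 117 5 [528. 270. 122.] [526. 269. 122.] [530. 271. 124.]
1 125 18 [533. 269. 130.] [527. 256. 125.] [538. 271. 132.]
1 133 29 [536. 268. 137.] [525. 254. 133.] [539. 272. 141.]
1 141 29 [534. 269. 145.] [525. 256. 141.] [540. 272. 149.]
1 149 31 [537. 269. 152.] [526. 255. 149.] [539. 272. 157.]
1 157 31 [535. 269. 161.] [525. 254. 157.] [541. 272. 165.]
1 165 32 [537. 268. 169.] [524. 255. 165.] [541. 272. 173.]
1 173 33 [535. 269. 177.] [525. 257. 173.] [542. 272. 181.]
1 181 24 [536. 269. 184.] [527. 260. 181.] [542. 273. 189.]
```

Call:
{"op": "arm_command", "data": {"motion": [[[0, 0, 0], [-0.01, 0.002, -0.07], -1], [[0, 0, 0], [-0.01, 0.002, -0.138], -1], [[0, 0, 0], [-0.01, 0.002, -0.138], 0], [[0, 0, 0], [-0.01, 0.002, -0.138], 0], [[0, 0, 0], [-0.01, 0.002, -0.138], 0]], "newtons": 30}}

```text
t: 13.15
position: [473.2, 273.4, 56.7]
tool_rot: [[0.211, 0.977, 0.002], [0.977, -0.211, 0.001], [0.001, 0.002, -1.0]]
force: [-0.6, -0.4, 0.2]
gripper_width: 73.7
gripper_force: 0.0
```

Call:
{"op": "arm_command", "data": {"motion": [[[0, 0, 0], [0, 0, 0], 0.1], [[0, 0, 0], [0, 0, 0], 0.1]]}}

```text
t: 13.35
position: [472.7, 273.2, 55.9]
tool_rot: [[0.211, 0.977, 0.001], [0.977, -0.211, 0.0], [0.001, 0.001, -1.0]]
force: [0.0, 0.7, -0.2]
gripper_width: 57.4
gripper_force: 0.0
```

Call:
{"op": "arm_command", "data": {"motion": [[[0, 0, 0], [0, 0, 0], 0.1], [[0, 0, 0], [0, 0, 0], 0.1], [[0, 0, 0], [0, 0, 0], 0.1]]}}

```text
t: 13.65
position: [473.4, 273.6, 56.0]
tool_rot: [[0.211, 0.977, 0.002], [0.977, -0.211, 0.001], [0.001, 0.002, -1.0]]
force: [1.3, -0.6, 8.4]
gripper_width: 42.3
gripper_force: 6.9
```

Call:
{"op": "arm_command", "data": {"motion": [[[0, 0, 0], [0, 0, 0], 1], [[0, 0, 0], [0, 0, 0], 1], [[0, 0, 0], [0, 0, 0], 1], [[0, 0, 0], [0, 0, 0], 1]]}}

```text
t: 14.05
position: [474.4, 274.2, 56.5]
tool_rot: [[0.211, 0.977, 0.004], [0.977, -0.211, 0.002], [0.003, 0.003, -1.0]]
force: [2.6, 0.1, 9.7]
gripper_width: 30.4
gripper_force: 30.0
```

Squeezed to the stop. Lifting and carrying to the fence.

Call:
{"op": "arm_command", "data": {"motion": [[[0, 0, 0], [0, 0, 0.06], 1], [[0, 0, 0], [0, 0, 0.15], 1], [[0, 0, 0], [0, 0, 0.25], 1], [[0, 0, 0], [0, 0, 0.35], 1], [[0, 0, 0], [0, 0, 0.35], 1]]}}

```text
t: 14.55
position: [473.5, 274.0, 145.3]
tool_rot: [[0.211, 0.977, 0.004], [0.977, -0.211, 0.002], [0.003, 0.003, -1.0]]
force: [-0.3, 1.0, -1.2]
gripper_width: 30.1
gripper_force: 30.0
```

Call:
{"op": "arm_command", "data": {"motion": [[[0, 0, 0.02], [0.05, -0.1, 0], 1], [[0, 0, 0.042], [0.05, -0.22, 0], 1], [[0, 0, 0.042], [0.05, -0.35, 0], 1], [[0, 0, 0.042], [0.05, -0.48, 0], 1], [[0, 0, 0.042], [0.05, -0.55, 0], 1]]}}

```text
t: 15.05
position: [483.9, 132.3, 141.5]
tool_rot: [[0.181, 0.984, -0.002], [0.984, -0.181, -0.002], [-0.002, -0.002, -1.0]]
force: [0.3, 0.2, -1.5]
gripper_width: 30.3
gripper_force: 30.0
```

Call:
{"op": "arm_command", "data": {"motion": [[[0, 0, 0], [0.05, -0.12, 0], 1], [[0, 0, 0], [0.05, -0.25, 0], 1], [[0, 0, 0], [0.05, -0.38, 0], 1], [[0, 0, 0], [0.05, -0.5, 0], 1], [[0, 0, 0], [0.05, -0.53, 0], 1]]}}

```text
t: 15.55
position: [496.3, -0.7, 141.5]
tool_rot: [[0.183, 0.983, -0.002], [0.983, -0.183, -0.002], [-0.002, -0.002, -1.0]]
force: [-0.2, 0.5, -1.5]
gripper_width: 30.6
gripper_force: 30.0
```

```bash
python3 - <<'E'
from h import *
s=arm.sense(); print(s["position"].round(1),s["tool_rot"].round(3).tolist(),s["gripper_width"],s["gripper_force"])
ims=[]
for n in ["wrist","scene","side"]:
    c=cams.camera(n); W=pts(c); im=c["image"]; np.savez(n+"3.npz",W=W,im=im); ims.append(im)
    hsv=cv2.cvtColor(im,cv2.COLOR_BGR2HSV).astype(int);H,S,V=hsv[...,0],hsv[...,1],hsv[...,2]
    x,y,z=W[...,0],W[...,1],W[...,2]; st=(x>400)&(x<850)&(y>-180)&(y<130); cl=(np.hypot(x-498,y-2)<60)
    for t,m in [("clipall",cl&(z>80)&(z<150)),("orange",cl&(z>150)&(z<220)&(H<16)&(S>110)),("fence",st&(H>18)&(H<35)&(S>130)&(z>18)&(z<36))]:
        if m.sum()>5: ln(n+" "+t,W[m])
    for lo in range(90,220,10):
        q=W[cl&(z>lo)&(z<=lo+10)]
        if len(q)>3 and n!="side": print(n,lo,len(q),np.median(q,0).round(1),np.percentile(q,3,axis=0).round(),np.percentile(q,97,axis=0).round())
cv2.imwrite("pics/w3.png",np.hstack([cv2.resize(ims[0],(400,300)),cv2.resize(ims[1][130:280,190:390],(400,300))]))
E
```

```text
[496.3  -0.7 141.5] [[0.183, 0.983, -0.002], [0.983, -0.183, -0.002], [-0.002, -0.002, -1.0]] 30.571326119150374 29.97765362262726
wrist clipall 739 [498.6   5.4 144.7] [483.2 -14.7 104.9] [513.7  12.4 149.7] [497.   -2.4] [30.  34.2] 77.44
wrist orange 1746 [505.4   6.2 203. ] [482.9 -11.2 156.6] [513.2  12.9 210.6] [496.6  -1.2] [25.6 31.8] 78.42
wrist fence 398 [498.3  18.   28.6] [489.3 -23.1  25.8] [507.4  56.4  30. ] [589.3 -25.2] [102.3 217.7] 70.74
wrist 100 59 [486.6   6.5 105.6] [480.  -5. 101.] [515.  12. 109.]
wrist 110 63 [509.6   7.2 115.7] [483.  -1. 111.] [514.  12. 120.]
wrist 120 57 [508.5   7.7 125.1] [485.   2. 122.] [512.  12. 130.]
wrist 130 61 [491.6   8.5 134.8] [486.   5. 130.] [511.  12. 140.]
wrist 140 497 [498.6   1.1 145.2] [485. -16. 141.] [509.  12. 150.]
wrist 150 907 [ 4.973e+02 -3.000e-01  1.540e+02] [487. -16. 150.] [510.  12. 158.]
wrist 160 132 [488.7   7.6 165.1] [485. -13. 160.] [514.  13. 170.]
wrist 170 308 [488.8   7.6 175.7] [476. -11. 171.] [523.  13. 180.]
wrist 180 553 [488.8   7.7 185. ] [471.  -9. 180.] [526.  14. 190.]
wrist 190 672 [4
[... 942 characters left out ...]
63.2] [486.  -8. 160.] [515.  14. 170.]
scene 170 49 [489.8   8.  177. ] [479. -10. 171.] [522.  16. 180.]
scene 180 69 [490.    7.5 185.5] [473.  -9. 181.] [529.  15. 190.]
scene 190 73 [489.8   7.  195. ] [473.  -8. 190.] [530.  16. 200.]
scene 200 89 [489.6   6.8 204.8] [473. -10. 200.] [530.  16. 210.]
scene 210 76 [487.8   6.2 214.5] [471.  -7. 210.] [530.  17. 219.]
side clipall 136 [487.1   3.6 124.7] [478.8 -12.4 103.5] [512.2  15.6 146.8] [495.4   1.6] [31.8 36.4] 80.24
side orange 153 [506.9   5.4 176.8] [481.5 -10.8 151.7] [514.3  16.8 212.2] [497.1   3.4] [28.2 36.6] 68.19
side fence 100 [492.9  11.9  27.2] [482.8 -48.7  19.4] [506.2  60.1  33.4] [494.2   2.4] [124.5  13.6] 80.33
```

View pics/w3.png

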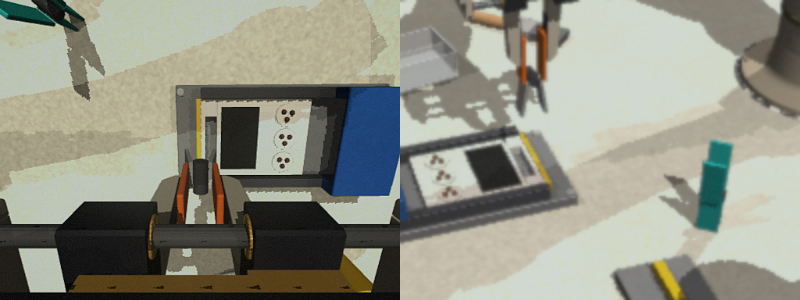

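The clip is held upright over the fence and slot: in the wrist view the clip is at (202,175) and the fence at column 198. Offsets are within 2 mm of the target across the jaws, so I'm lowering.

Call:
{"op": "arm_command", "data": {"motion": [[[0, 0, 0], [0.004, 0.012, -0.06], 1], [[0, 0, 0], [0.004, 0.012, -0.13], 1], [[0, 0, 0], [0.004, 0.012, -0.2], 1], [[0, 0, 0], [0.004, 0.012, -0.24], 1], [[0, 0, 0], [0.004, 0.012, -0.24], 1]]}}

```text
t: 16.2
position: [497.6, 7.4, 81.5]
tool_rot: [[0.176, 0.984, -0.002], [0.984, -0.176, 0.0], [-0.0, -0.002, -1.0]]
force: [0.2, -0.2, -1.1]
gripper_width: 30.6
gripper_force: 30.0
```

```bash
python3 - <<'E'
from h import *
s=arm.sense(); print(s["position"].round(1),s["force"].round(1))
d=np.array([.9836,-.1805]);nn=np.array([.1805,.9836]);o=np.array([499.,2.5]);ims=[]
for n in ["wrist","scene","side"]:
    c=cams.camera(n); W=pts(c); im=c["image"]; ims.append(im)
    hsv=cv2.cvtColor(im,cv2.COLOR_BGR2HSV).astype(int);H,S,V=hsv[...,0],hsv[...,1],hsv[...,2]
    lx=(W[...,:2]-o)@d; ly=(W[...,:2]-o)@nn; z=W[...,2]
    f=(abs(lx)<15)&(abs(ly)<57)&(H>18)&(H<35)&(S>130)&(z>26)&(z<33)
    print(n,"fence lx",np.percentile(lx[f],[5,50,95]).round(1),f.sum())
    for lo in (38,46,54,62,70,78,86,94,110,130):
        m=(abs(lx)<30)&(abs(ly)<18)&(z>lo)&(z<=lo+8)
        if m.sum()>3: print("  ",lo,m.sum(),"lx",np.percentile(lx[m],[3,97]).round(1),"ly",np.percentile(ly[m],[3,97]).round(1))
cv2.imwrite("pics/w4.png",np.hstack([cv2.resize(ims[1][170:270,200:333],(400,300)),cv2.resize(ims[2][170:270,200:333],(400,300))]))
E
```

```text
[497.6   7.4  81.5] [ 0.2 -0.2 -1.1]
wrist fence lx [-6.3 -3.6 -1.6] 453
   38 31 lx [-17.9  16.2] ly [ 1.1 15.4]
   46 48 lx [-17.7  15.1] ly [ 3.1 15.4]
   54 50 lx [-16.4  13.6] ly [ 4.9 15.6]
   62 52 lx [-15.   12.2] ly [ 8.4 15.5]
   70 49 lx [-13.7  11. ] ly [11.  15.7]
   78 370 lx [-11.7   9.3] ly [-9.6 17.6]
   86 574 lx [-12.6  10. ] ly [-11.2  17.7]
   94 508 lx [-13.6  11.4] ly [-11.1  16.6]
   110 230 lx [-24.   21.2] ly [-6.6 15.9]
   130 512 lx [-28.6  27.3] ly [-4.5 16.1]
scene fence lx [-5.9 -3.3 -0.5] 42
   38 13 lx [-15.8  17.4] ly [-4.4 16.8]
   46 24 lx [-14.   17.3] ly [-9.  17.5]
   54 23 lx [-14.1  15.5] ly [-9.5 15.8]
   62 19 lx [-12.5  15.2] ly [-4.1 16.8]
   70 22 lx [-10.7  13.6] ly [-9.1 17.2]
   78 16 lx [-13.2  12.3] ly [ 6.1 17.1]
   86 41 lx [-12.7  15.9] ly [-5.8 17.7]
   94 40 lx [-11.7  15.9] ly [-7.8 17.2]
   110 26 lx [-18.8  20.6] ly [-4.4 17.6]
   130 48 lx [-28.1  27.9] ly [-4.1 17.5]
side fence lx [-9.4 -7.  -1.8] 49
   38 8 lx [-17.6  15.3] ly [-10.5  14.1]
   46 22 lx [-18.7  12.9] ly [-10.9  13. ]
   54 21 lx [-17.2  12.6] ly [-11.8  15. ]
   62 26 lx [-19.6  11.2] ly [-9.1 13.7]
   70 20 lx [-15.2  10.6] ly [-10.9  14.6]
   78 14 lx [-15.8   8.5] ly [-8.9 16.4]
   86 24 lx [-16.9  11.3] ly [-8.2 17.6]
   94 32 lx [-18.7  10.3] ly [-7.5 16. ]
   110 17 lx [-18.9  11.7] ly [-6.  16.1]
   130 34 lx [-27.3  25.6] ly [-6.9 16.4]
```

View pics/w4.png

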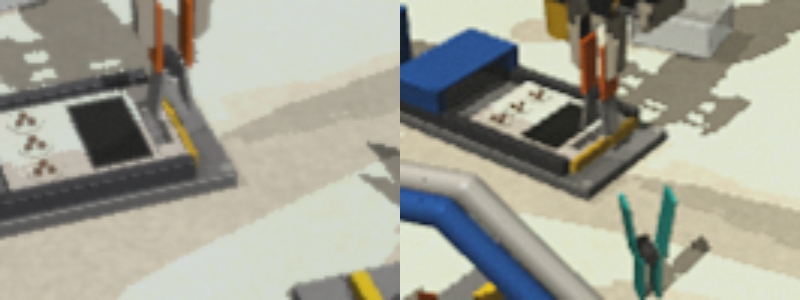

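The jaws straddle the fence, centred within about 1 mm, with the inner jaw over the slot. Pushing down.

Call:
{"op": "arm_command", "data": {"motion": [[[0, 0, 0], [0, 0, -0.03], 1], [[0, 0, 0], [0, 0, -0.06], 1], [[0, 0, 0], [0, 0, -0.08], 1], [[0, 0, 0], [0, 0, -0.09], 1], [[0, 0, 0], [0, 0, -0.09], 1]]}}

```text
t: 16.85
position: [498.1, 6.1, 59.7]
tool_rot: [[0.178, 0.984, -0.001], [0.984, -0.178, -0.0], [-0.0, -0.001, -1.0]]
force: [-0.2, -0.7, -0.2]
gripper_width: 30.3
gripper_force: 30.0
```

Call:
{"op": "arm_command", "data": {"motion": [[[0, 0, 0], [0, 0, -0.006], 1], [[0, 0, 0], [0, 0, -0.012], 1], [[0, 0, 0], [0, 0, -0.012], 1]]}}

```text
t: 17.15
position: [498.4, 6.1, 57.1]
tool_rot: [[0.179, 0.984, -0.0], [0.984, -0.179, -0.0], [-0.0, 0.0, -1.0]]
force: [0.6, -1.3, -1.5]
gripper_width: 30.1
gripper_force: 30.0
```

Call:
{"op": "arm_command", "data": {"motion": [[[0, 0, 0], [0, 0, -0.004], 1], [[0, 0, 0], [0, 0, -0.006], 1], [[0, 0, 0], [0, 0, -0.006], 1]]}}

```text
t: 17.45
position: [498.5, 6.1, 56.4]
tool_rot: [[0.179, 0.984, 0.001], [0.984, -0.179, -0.0], [-0.0, 0.001, -1.0]]
force: [-2.3, -0.6, 9.8]
gripper_width: 30.3
gripper_force: 30.0
```

Call:
{"op": "arm_command", "data": {"motion": [[[0, 0, 0], [0, 0, -0.004], 1], [[0, 0, 0], [0, 0, -0.005], 1], [[0, 0, 0], [0, 0, -0.005], 1]]}}

```text
t: 17.75
position: [498.7, 6.0, 56.2]
tool_rot: [[0.179, 0.984, 0.002], [0.984, -0.179, -0.001], [-0.001, 0.002, -1.0]]
force: [-3.9, -1.0, 26.3]
gripper_width: 30.5
gripper_force: 30.0
```

Bottomed on the floor. Easing the pressure a little and releasing.

Call:
{"op": "arm_command", "data": {"motion": [[[0, 0, 0], [0, 0, 0.004], 0.25], [[0, 0, 0], [0, 0, 0.004], 0.1], [[0, 0, 0], [0, 0, 0.004], 0], [[0, 0, 0], [0, 0, 0.004], -0.2], [[0, 0, 0], [0, 0, 0.004], -0.4]]}}

```text
t: 18.25
position: [498.1, 6.0, 55.1]
tool_rot: [[0.179, 0.984, -0.001], [0.984, -0.179, -0.0], [-0.0, -0.001, -1.0]]
force: [-0.1, 0.9, 0.3]
gripper_width: 58.0
gripper_force: 0.0
```

Call:
{"op": "arm_command", "data": {"motion": [[[0, 0, 0], [0, 0, 0], -0.8], [[0, 0, 0], [0, 0, 0], -0.8], [[0, 0, 0], [0, 0, 0], -0.8]]}}

```text
t: 18.55
position: [498.3, 6.1, 55.3]
tool_rot: [[0.179, 0.984, -0.0], [0.984, -0.179, -0.0], [-0.0, -0.0, -1.0]]
force: [0.3, 0.2, 0.4]
gripper_width: 81.3
gripper_force: 0.0
```

Released. Moving straight up and checking.

Call:
{"op": "arm_command", "data": {"motion": [[[0, 0, 0], [0, 0, 0.1], -0.8], [[0, 0, 0], [0, 0, 0.25], -0.8], [[0, 0, 0], [0, 0, 0.45], -0.8], [[0, 0, 0], [0, 0, 0.6], -0.8], [[0, 0, 0], [0, 0, 0.6], -0.8]]}}

```text
t: 19.05
position: [500.9, 6.5, 210.0]
tool_rot: [[0.179, 0.984, 0.008], [0.984, -0.179, 0.0], [0.002, 0.008, -1.0]]
force: [0.2, -0.3, -1.1]
gripper_width: 83.8
gripper_force: 0.0
```

```bash
python3 - <<'E'
from h import *
s=arm.sense(); print(s["position"].round(1),s["force"].round(1))
d=np.array([.9836,-.1805]);nn=np.array([.1805,.9836]);o=np.array([499.,2.5]);ims=[]
for n in ["wrist","scene","side"]:
    c=cams.camera(n); W=pts(c); im=c["image"]; ims.append(im)
    hsv=cv2.cvtColor(im,cv2.COLOR_BGR2HSV).astype(int);H,S,V=hsv[...,0],hsv[...,1],hsv[...,2]
    lx=(W[...,:2]-o)@d; ly=(W[...,:2]-o)@nn; z=W[...,2]
    m=(abs(lx)<40)&(abs(ly)<30)&(z>36)&(z<150); print(n,"top",np.percentile(z[m],99).round(1))
    for lo in (34,42,50,60,70,80,90,100,110,118):
        m=(abs(lx)<40)&(abs(ly)<30)&(z>lo)&(z<=lo+8)
        if m.sum()>3: print("  ",lo,m.sum(),"lx",np.percentile(lx[m],[3,97]).round(1),"ly",np.percentile(ly[m],[3,97]).round(1))
cv2.imwrite("pics/w5.png",np.hstack([cv2.resize(ims[1][170:270,200:333],(400,300)),cv2.resize(ims[2][170:270,200:333],(400,300))]))
E
```

```text
[500.9   6.5 210. ] [ 0.2 -0.3 -1.1]
wrist top 125.2
   34 6 lx [-9.7  8. ] ly [14.  14.4]
   42 7 lx [-9.5  9.1] ly [14.  14.2]
   50 10 lx [-10.3   9.1] ly [14.1 14.5]
   60 164 lx [-11.7  10.2] ly [-11.   16.3]
   70 237 lx [-12.7  12.1] ly [-12.4  14.7]
   80 65 lx [-16.8  14.2] ly [-9.7 14.5]
   90 83 lx [-18.3  15.8] ly [-9.5 14.5]
   100 81 lx [-19.5  17.2] ly [-9.4 14.6]
   110 91 lx [-21.6  19.3] ly [-8.8 14.7]
   118 275 lx [-24.2  22.9] ly [-9.8 14.4]
scene top 125.8
   34 21 lx [-9.5 10.8] ly [-8.1 17.1]
   42 24 lx [-9.2 11.1] ly [-8.  16.9]
   50 11 lx [-10.1  11.1] ly [10.1 19.3]
   60 41 lx [-13.5  15.7] ly [-6.8 17.9]
   70 55 lx [-13.9  17.4] ly [-10.7  18.1]
   80 23 lx [-16.2  19.1] ly [-7.6 17.6]
   90 31 lx [-18.8  20.4] ly [-7.1 17.5]
   100 22 lx [-18.8  22. ] ly [-8.2 17. ]
   110 27 lx [-21.2  23.4] ly [-5.6 17.4]
   118 39 lx [-22.3  24.6] ly [-9.4 17.8]
side top 128.6
   34 22 lx [-13.4   8.9] ly [-12.5  15.9]
   42 23 lx [-14.    9.6] ly [-11.3  15.9]
   50 18 lx [-13.1   7.1] ly [-8.  15.3]
   60 19 lx [-17.9  11.3] ly [-6.4 18.7]
   70 36 lx [-18.5  12.3] ly [-9.1 17.1]
   80 25 lx [-21.1  16.3] ly [-11.5  14.4]
   90 25 lx [-22.1  15.7] ly [-12.3  14.6]
   100 20 lx [-24.6  17.4] ly [-9.5 15.2]
   110 25 lx [-25.5  17.1] ly [-11.   16.6]
   118 32 lx [-26.4  23. ] ly [-8.9 16.4]
```

View pics/w5.png

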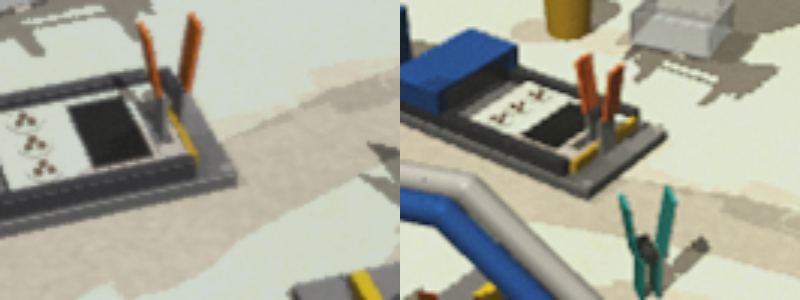

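The clip stands upright over the fence with its top at z 125, so its pivot is at 65 and it is fully down. The handle spread matches the dock pose, and the plate is flush.

```bash
python3 -c "
from rig import job_done
print(job_done())"
```

```text
the job is handed in; nothing more can be done
None
```

I drew the plate out flush against the fence and clamped the orange clip upright and fully down over fence and plate bar, then let go and handed the job in at about 19 s; the final camera check agreed, but I got no verdict back.

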